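Balance the loaded annealing box across the narrow firebrick

ROBOT

A 6-joint arm with a two-finger parallel gripper is mounted at the origin on the work surface. World frame = base frame: x ahead of the robot, y to its left, z up, the work surface at z = 0. Lengths are in m, angles in rad, forces in N, time in s.
With the tool pointing down it reaches from about 0.25 to 0.775 m from the base axis. Payload 4 kg.
Tool frame: the origin (TCP) lies at the very end of the fingers, on their centre line; the grasp point (between the pads) lies 19 mm behind it; x points along the fingers, y is the direction in which the jaws open and shut, and the axes are right-handed (so a half turn about x gives the same grasp; the last joint's range is limited). The gripper opens to 85 mm and grips with 20 to 120 N. Pads are 22 mm wide; open, the fingers measure 114 mm over their backs; the gripper's body (76 mm by 85 mm) begins 54 mm behind the grasp point. The pads swing forward as they close: fully open they stand 13 mm farther back than shut.
Start: joints at [-1.288, 0.087, 1.371, -0, 1.684, -0.103], TCP at [0.207, -0.51, 0.231] pointing down, gripper open.
Joint ranges: [-3.1, 3.1], [-0.76, 2.03], [0.27, 2.55], [-1.08, 4.22], [0.17, 2.65], [-2.57, 2.57]. Speed limits (rad/s): [2.79, 2.79, 3.14, 3.14, 3.14, 3.14].

INTERFACE

Orientations are given as a rotation vector (axis times angle).
In Python, from station import manip gives the robot as it stands.
- The arm moves only by the tool step_arm, never from a script. Its argument "moves" is a list that holds one entry, the list of rows, each a list of 6 numbers: the shift along the tool's x, y, z each as a share of 300 mm, from -1 to 1, then the turn, a rotation vector about the tool's x, y, z each as a share of pi rad, from -1 to 1. A call has 1 to 20 rows; each row is the pose to reach, as a shift and turn from the pose measured when the call began, along the tool's axes at that moment, turning the shorter way round; what a row does not reach only later rows make up. A row lasts 1/12 s, in which the tool goes at most 41.7 mm and 7.16 degrees, less where a joint would pass 70% of its speed; a pose out of reach is approached as far as the arm can. A call with a number of a shift or a turn outside -1 to 1 is refused whole. A call with a gripper value outside its range is refused whole. "fingers" is the opening, from -1 (shut) to 1 (fully open), set as the call begins (left out, the last holds). The fingers move at their own pace and stop on an object; "force" is the grip in N (left out, the last holds). Time passes only in rows, so rows that repeat a pose let the fingers close. It gives the time, the measured TCP pose, the force and the opening at its end, in the units of the state.
- manip.state(): the state, without advancing time (a new reading comes with each control period).
- manip.camera(name): name is "scene" or "top"; returns the picture (384x512x3 uint8, red, green, blue); there is no depth.
- manip.camera_info(name): a dict with "fovy" (degrees; the focal length in pixels is half the picture's height over the tangent of half this angle, whatever the lens; pixels are square), "cx", "cy" (the principal point, pixels), "distortion" ([k1, k2, p1, p2, k3] as OpenCV has them; the pictures are not rectified), "view" (4x4, takes a point from world to camera coordinates). Camera axes: x right, y down, z forward; pixel columns grow to the right and rows downward; lengths in m; the calibration is good to about 2 mm. A picture is of the moment at which its call begins. camera_info takes no time and is no camera call.
- manip.close_job(): hands the job in, once; it reports no verdict.
The state is a dict: "clock": time; "q": joint angles; "joint_vel": joint speeds; "tau": joint torques, N m; "ee_pos": TCP position; "tcp_rot": TCP orientation; "ft_force": force on the tool from outside, world axes, zero at the start; "moment": the same for the moment, N m; "gripper_width": opening from 0.0 (shut) to 1.0 (fully open).
Only numpy, scipy, OpenCV 4.12 (cv2) and the standard library are available. Lean on these libraries where they do the work, as an engineer would, in place of code of your own. Each camera call takes 0.05 s, during which the arm holds its last target. There are 200 camera calls.

TASK

The closed steel annealing box is packed with brass links that have slid somewhere inside it, so its balance point may be well off its middle. Feel where its weight lies and lay it flat, right way up and crosswise over the top edge of the narrow standing firebrick so that it balances there level by itself, touching nothing but the brick and overhanging on both sides for the torch. Leave the other things on the bench where they are.

Things in the scene. Friction and masses are not known exactly. Their poses are not given: they have to be found in the camera images.
- box: Closed dark steel annealing box with lighter seam and bands, a cuboid 180 x 46 x 38 mm, alike at both ends, lying flat on the bench. Origin: centre of its underside; x along its length, y across, z up. About 0.7 kg. Its packed contents do not shift; its centre of mass lies on the lengthwise centre line, up to 45 mm to either side (+x or -x) of the middle. Nothing shows where.
- box_mid (a point): Middle of the box, 19 mm above its underside, same axes as the box. Held here by its long sides, the box loads the gripper with its weight and a moment of up to 0.35 N m about its y axis. A firm grip (80 N or more) keeps it from turning between the pads.
- brick: Narrow clay-coloured firebrick standing on its long edge, fixed to the bench in a dark steel foot (70 x 130 mm, 8 mm high). Origin: centre of the foot's underside, on the bench; y along the brick's 120 mm length, x across its 20 mm thickness, z up. Its flat top edge, 20 mm wide (x) and 120 mm long (y), is 70 mm above the bench.
- brick_top (a point): Centre of the firebrick's flat top edge, 70 mm above the bench; same axes as the brick.
- tweezers: Bystander: steel tweezers, 140 mm long, 9 mm high, lying near the box, parallel to it. Origin: middle of the underside; x along the length.
- offcut: Bystander: brass offcut bar 70 x 16 x 8 mm lying on the bench near the brick, low enough to stay under the box's overhang. Origin: centre of the underside; x along the length.
- jar: Bystander: amber glass jar with white cap, 60 mm across, 75 mm high. Origin: centre of the underside.
- brush: Bystander: brush, 170 mm long, lying in the middle of the bench. Origin near its middle, on the underside.
- hammer: Bystander: hammer, 240 mm long, lying at the left. Origin near its middle, on the underside.
- dish: Bystander: white bowl, 100 mm across, 30 mm high. Origin: centre of the underside.
- steel_block: Bystander: round steel bench block, 70 mm across, 30 mm high. Origin: centre of the underside.
Not all that is in view belongs to the job. Leave any red or white look-alike of the brick alone.

How it is judged:
By the outcome, as a careful person would: the job done as asked, in the order asked, and still so for the second after the job is handed in, with the robot touching nothing.
It also fails if it takes over 38 s, if anything falls off the work surface, if the arm or the gripper's body presses on something with over 40 N, if the wrist force passes 120 N, or if a joint passes its speed limit or range.

## Working session

There is one attempt and no reset: what is moved stays moved. The work goes in short steps, Python scripts to look and compute and a tool call to move; the robot and the scene stay as the last step left them, time stands still between calls to the robot, and variables do not carry over. Pictures are saved under pics/ and viewed, about 8 in all and at most 12, crops included, and the job is handed in when it is done.

Besides the shell and the picture viewer there is one more tool, called after "Call:" as name(argument=value, ...) on one line, values as JSON. step_arm: Moves the arm, as the interface text tells. Shift numbers are shares of 300 mm and turn numbers shares of pi rad, none past 1 either way. Its arguments: {"type":"object","properties":{"moves":{"type":"array","items":{"type":"array","items":{"type":"array","items":{"type":"number","minimum":-1,"maximum":1}}}},"fingers":{"type":"number"},"force":{"type":"number"}},"required":["moves"]}

```bash
mkdir -p pics && cat > h.py <<'E'
import numpy as np, cv2
from station import manip
def K(n):
    i=manip.camera_info(n); f=192/np.tan(np.radians(i["fovy"])/2)
    return np.array([[f,0,i["cx"]],[0,f,i["cy"]],[0,0,1]]),np.array(i["distortion"],float),np.array(i["view"],float)
def ray(n,px,z):
    k,d,V=K(n); p=cv2.undistortPoints(np.array(px,float).reshape(-1,1,2),k,d).reshape(-1,2)
    D=np.c_[p,np.ones(len(p))]@V[:3,:3]; o=-V[:3,:3].T@V[:3,3]
    return o+D*((z-o[2])/D[:,2:3])
def proj(n,P):
    k,d,V=K(n); return cv2.projectPoints(np.array(P,float).reshape(-1,1,3),cv2.Rodrigues(V[:3,:3])[0],V[:3,3],k,d)[0].reshape(-1,2)
def snap(n,name):
    im=cv2.cvtColor(manip.camera(n),cv2.COLOR_RGB2BGR); cv2.imwrite(f"pics/{name}.png",im); return im
E
python3 - <<'E'
from h import *
a=snap("top","t0");b=snap("scene","s0")
for n in("top","scene"):
    k,d,V=K(n);print(n,k[0,0],d,-V[:3,:3].T@V[:3,3],V[2,:3])
print(manip.state())
E
```

```text
top 458.8270976844502 [-0.13275458  0.          0.          0.          0.        ] [ 0.39675631 -0.04282366  1.83076333] [ 0.07162807  0.01734242 -0.99728063]
scene 486.63332115225376 [0.01432885 0.         0.         0.         0.        ] [1.25538915 0.44588621 1.31916792] [-0.4805124  -0.31692894 -0.81771871]
{'clock': 0.1, 'q': array([-1.28809224e+00,  8.79120324e-02,  1.37210666e+00,  1.48033639e-05,
        1.68360740e+00, -1.03107092e-01]), 'joint_vel': array([ 2.94969181e-05, -2.73080456e-03, -4.06650734e-03,  3.71292111e-04,
       -2.82676779e-04,  1.29802203e-03]), 'tau': array([ 2.50149998e-03, -3.53014755e+01, -3.14219213e+01, -1.22552156e-04,
        7.89591868e-03, -1.80356790e-05]), 'ee_pos': array([ 0.20684218, -0.50914138,  0.23023747]), 'tcp_rot': array([ 2.01069576,  0.39486981, -2.01103936]), 'ft_force': array([-0.25292511, -0.1982654 , -0.17134318]), 'moment': array([-0.01053474, -0.00189787,  0.0310438 ]), 'gripper_width': 0.9936154306558259}
```

View pics/t0.png

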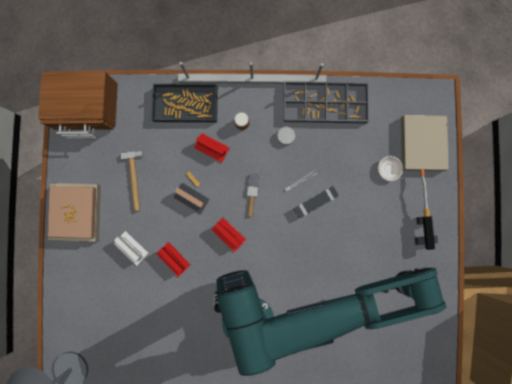

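View pics/s0.png

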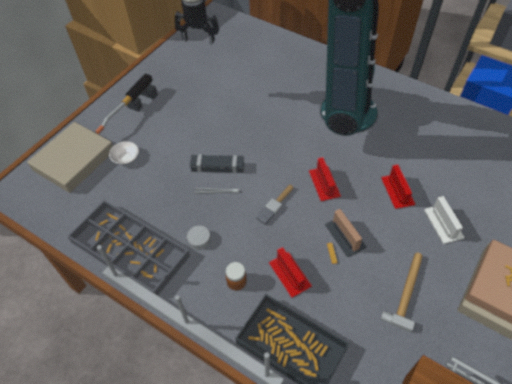

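The top view shows the box as a dark banded bar at (316,202), with the tweezers beside it at (300,181). The clay brick in its dark foot is at (191,197), with the brass offcut at (193,179).

Possible mix-ups for the brick are red (212,148), (229,234), (174,260) and white (131,248). For the box it's only the torch handle at (430,232). I choose the clay one at (191,197) and the banded bar at (316,202).

```bash
python3 - <<'E'
from h import *
a=cv2.imread("pics/t0.png");b=cv2.imread("pics/s0.png")
A=cv2.resize(a[165:235,160:350],None,fx=4,fy=4,interpolation=cv2.INTER_CUBIC)
B=cv2.resize(b[145:270,180:380],None,fx=3.8,fy=3.8,interpolation=cv2.INTER_CUBIC)[:475]
B=cv2.resize(B,(760,316*760//760))
cv2.imwrite("pics/c0.png",np.vstack([A,B]))
# brick top by clay colour, in both pics
for n,im,roi in(("top",a,(160,225,175,210)),("scene",b,(325,375,200,260))):
    hsv=cv2.cvtColor(im,cv2.COLOR_BGR2HSV);m=cv2.inRange(hsv,(4,50,90),(16,200,255))
    M=np.zeros_like(m);r=roi;M[r[2]:r[3],r[0]:r[1]]=m[r[2]:r[3],r[0]:r[1]]
    c=max(cv2.findContours(M,0,1)[0],key=cv2.contourArea);q=cv2.boxPoints(cv2.minAreaRect(c))
    print(n,cv2.contourArea(c),q.round(1).tolist());w=ray(n,q,.07);print(w.round(4),w.mean(0),np.linalg.norm(w-np.roll(w,1,0),axis=1))
# box + foot dark masks
g=cv2.cvtColor(a,cv2.COLOR_BGR2GRAY)
print(g[188:218:2,294:340:2])
E
```

```text
top 170.0 [[173.89999389648438, 191.8000030517578], [177.1999969482422, 186.3000030517578], [204.10000610351562, 202.5], [200.89999389648438, 207.89999389648438]]
[[0.5043 0.2938 0.07  ]
 [0.5256 0.2815 0.07  ]
 [0.4646 0.1753 0.07  ]
 [0.4435 0.1875 0.07  ]] [0.48451956 0.23453764 0.07      ] [0.12241667 0.02454554 0.12246611 0.02440994]
scene 429.0 [[329.70001220703125, 214.5], [340.79998779296875, 207.1999969482422], [364.6000061035156, 242.89999389648438], [353.5, 250.3000030517578]]
[[0.483  0.1739 0.07  ]
 [0.4411 0.1899 0.07  ]
 [0.5154 0.3064 0.07  ]
 [0.5545 0.2901 0.07  ]] [0.4985079  0.24007897 0.07      ] [0.13643748 0.04480319 0.13817655 0.0423833 ]
[[115 116 116 116 117 114 114 116 116 116 117 116 115 116 116 114 121 110
   75  69  86 115 116]
 [115 117 115 115 116 116 117 118 117 116 114 115 117 116 110  97 143 147
   88  68  71  98 116]
 [115 117 115 116 116 116 118 118 118 117 116 116 114 104  82  71 108 164
  128  71  69  81 110]
 [116 116 116 115 116 117 118 117 117 118 116 101  85  74  69  69  77 147
  158  94  69  70 102]
 [117 115 116 115 116 116 116 115 115 116
[... 326 characters left out ...]
113 116 117 114 114]
 [117 115 117 140 120  73  70  70  70  69  70  70  68  70  77 100 111 115
  116 115 114 114 115]
 [113  95  91 151 153  86  69  72  69  69  68  69  76  92 108 115 114 114
  114 116 114 113 116]
 [ 81  74  73 115 162 130  75  70  69  69  70  83 106 113 115 114 115 116
  116 115 116 116 116]
 [ 64  71  71  79 142 162  99  69  73  84  99 111 113 114 113 113 114 116
  116 115 116 117 117]
 [ 77  67  72  71 103 162 136  80 100 114 114 116 113 115 114 114 115 114
  113 117 114 115 118]
 [ 85  81  72  70  77 130 144 112 113 114 114 114 115 114 115 114 114 115
  114 114 113 115 116]
 [ 86  84  64  73  82 113 117 113 113 113 113 113 115 114 113 113 114 114
  115 116 116 115 116]]
```

View pics/c0.png

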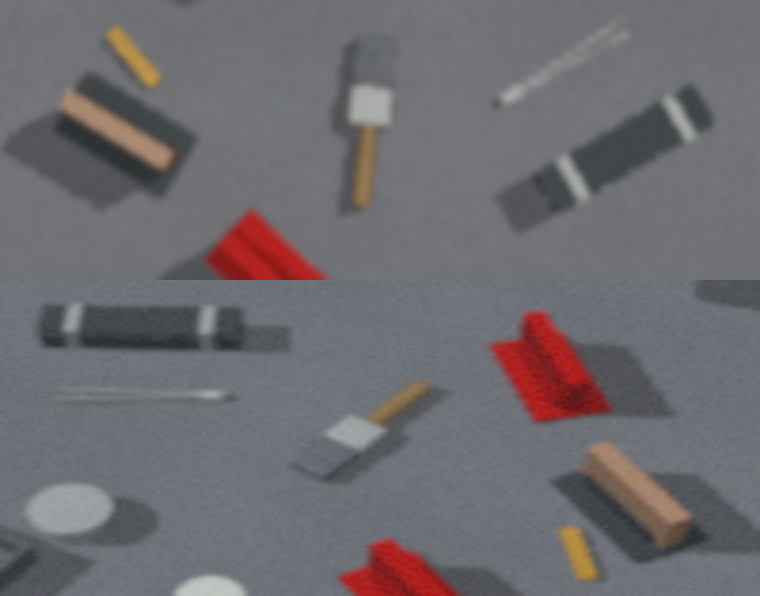

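The crop confirms both choices. The clay brick stands in its dark foot with the brass offcut on its far side. The box has two light bands, and its shadow falls at the lower-left end. Next I measure the box from its bands and check both models by reprojection.

```bash
cat >> h.py <<'E'
def cub(c,yaw,L,W,z0,z1):
    u=np.array([np.cos(yaw),np.sin(yaw)]);v=np.array([-u[1],u[0]])
    return np.array([[*(np.array(c[:2])+sx*L/2*u+sy*W/2*v),z] for z in(z0,z1) for sx,sy in((-1,-1),(1,-1),(1,1),(-1,1))])
def draw(im,n,C,s,off,col):
    p=((proj(n,C)-off+.5)*s).astype(int)
    for k in(p[:4],p[4:]): cv2.polylines(im,[k.reshape(-1,1,2)],True,col,1)
E
python3 - <<'E'
from h import *
a=cv2.imread("pics/t0.png");b=cv2.imread("pics/s0.png")
box=[]
for n,im,r in(("top",a,(290,342,184,222)),("scene",b,(186,248,150,178))):
    s=8;g=cv2.resize(cv2.cvtColor(im,cv2.COLOR_BGR2GRAY)[r[2]:r[3],r[0]:r[1]],None,fx=s,fy=s,interpolation=cv2.INTER_CUBIC)
    m=(g>(130 if n=="top" else 125)).astype(np.uint8)
    cs=sorted(cv2.findContours(m,0,1)[0],key=cv2.contourArea)[-2:]
    q=np.array([np.array(cv2.minAreaRect(c)[0]) for c in cs])/s-.5+[r[0],r[2]]+0.5-.5*0
    q=q-0.5+0.5/s
    w=ray(n,q,.038);dd=w[0]-w[1];print(n,[cv2.contourArea(c)/64 for c in cs],[np.array(cv2.minAreaRect(c)[1])/s for c in cs],q,w.round(4),"mid",w.mean(0),"sep",np.linalg.norm(dd),"yaw",np.degrees(np.arctan2(dd[1],dd[0]))%180)
    # dark mask of box
    d=((g<(92 if n=="top" else 70))|(m>0)).astype(np.uint8)
    c=max(cv2.findContours(d,0,1)[0],key=cv2.contourArea);print(" dark",(cv2.boxPoints(cv2.minAreaRect(c))/s+[r[0],r[2]]-.5).round(1).tolist())
    box.append((w.mean(0),np.arctan2(dd[1],dd[0])))
    if n=="top":
        # tweezers/brick
        pass
c,y=box[0]
bc=np.array([.4845,.2345])-.001*np.array([.868,-.497]);by=np.arctan2(.1065,.0608)
ims=[]
for n,im,r1,r2 in(("top",a,(285,347,180,226),(165,217,175,217)),("scene",b,(180,262,140,200),(318,382,200,260))):
    for r in(r1,r2):
        s=390/(r[1]-r[0]);o=cv2.resize(im[r[2]:r[3],r[0]:r[1]],(390,int(s*(r[3]-r[2]))),interpolation=cv2.INTER_CUBIC)
        if r is r1: draw(o,n,cub(c,y,.18,.046,0,.038),s,[r[0],r[2]],(0,255,255))
        else: draw(o,n,cub(bc,by,.12,.02,.008,.07),s,[r[0],r[2]],(0,255,255));draw(o,n,cub(bc,by,.13,.07,0,.008),s,[r[0],r[2]],(0,255,0))
        ims.append(cv2.resize(o,(390,295)) if 0 else cv2.copyMakeBorder(o[:299],0,max(0,299-o.shape[0]),0,0,0))
cv2.imwrite("pics/o0.png",np.vstack([np.hstack(ims[:2]),np.hstack(ims[2:])]))
E
```

```text
top [34.1953125, 35.3515625] [array([12.94331264,  3.13874531]), array([12.88037395,  3.28033352])] [[329.42856216 194.16492176]
 [302.94253922 209.190979  ]] [[ 0.5051 -0.3114  0.038 ]
 [ 0.445  -0.2079  0.038 ]] mid [ 0.47501884 -0.25964423  0.038     ] sep 0.11976037481338984 yaw 120.14096302642616
 dark [[301.8, 202.7], [324.3, 189.7], [330.4, 200.1], [307.9, 213.2]]
scene [35.5, 35.828125] [array([ 3.57522106, 11.58150673]), array([ 3.57334375, 11.746418  ])] [[234.01524734 160.17530632]
 [198.72796059 159.04949379]] [[ 0.4435 -0.2093  0.038 ]
 [ 0.5033 -0.3133  0.038 ]] mid [ 0.4733553  -0.26128112  0.038     ] sep 0.11996449883287083 yaw 119.90496610800672
 dark [[200.5, 170.9], [200.8, 163.4], [232.0, 164.7], [231.7, 172.2]]
```

View pics/o0.png

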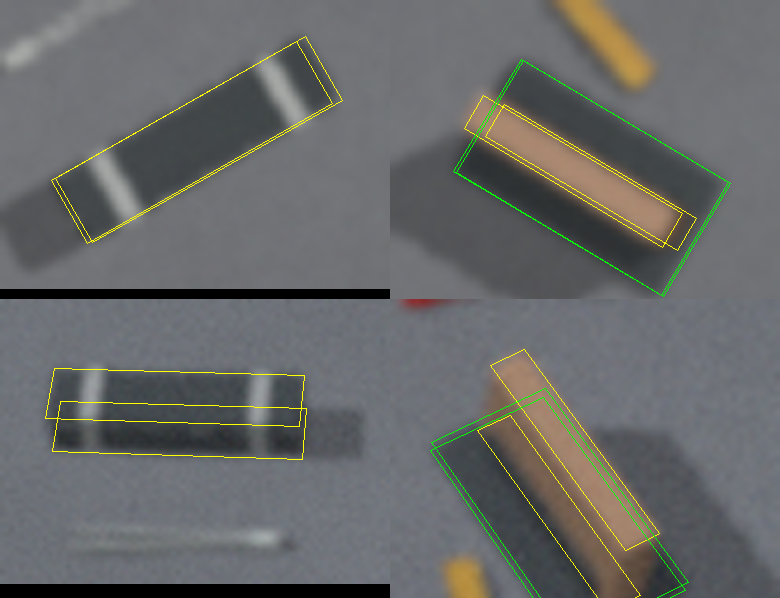

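Both views put the box bands 120 mm apart at yaw 120°, with the box middle at about (0.474, -0.260). The overlays fit the box and brick to within about 2 mm. Brick centre is about (0.484, 0.235), with its y axis at yaw 60.3°. Next I work out the first reach.

```bash
cat >> h.py <<'E'
from scipy.spatial.transform import Rotation as R
def go(p,yawd):
    """numbers for a move to TCP p with jaw axis (tool y) at yaw, pointing down"""
    s=manip.state();R0=R.from_rotvec(s["tcp_rot"]);t=np.radians(yawd);c,q=np.cos(t),np.sin(t)
    T=R.from_matrix(np.array([[0,0,-1],[c,q,0],[q,-c,0]]).T)
    d=R0.inv().apply(np.array(p)-s["ee_pos"]);r=(R0.inv()*T).as_rotvec()
    Y=R0.as_matrix()[:,1];print("jawyaw",np.degrees(np.arctan2(Y[1],Y[0])).round(2),"q6",s["q"][5].round(3),"shift",(d/.3).round(4),"turn",(r/np.pi).round(4),"rows>=",max(np.linalg.norm(d)/.0417,np.degrees(np.linalg.norm(r))/7.16).round(1))
E
python3 - <<'E'
from h import *
for y in(30,210): go([.474,-.2605,.09],y)
E
```

```text
jawyaw -67.89 q6 -0.103 shift [ 0.4686 -0.4318 -1.1369] turn [-5.439e-01 -6.000e-04  4.000e-04] rows>= 13.7
jawyaw -67.89 q6 -0.103 shift [ 0.4686 -0.4318 -1.1369] turn [4.561e-01 4.000e-04 6.000e-04] rows>= 11.5
```

Call:
step_arm(moves=[[[0.2, -0.42, -1.0, -0.544, 0, 0], [0.2, -0.42, -1.0, -0.544, 0, 0], [0.2, -0.42, -1.0, -0.544, 0, 0], [0.2, -0.42, -1.0, -0.544, 0, 0], [0.2, -0.42, -1.0, -0.544, 0, 0], [0.2, -0.42, -1.0, -0.544, 0, 0], [0.2, -0.42, -1.0, -0.544, 0, 0], [0.2, -0.42, -1.0, -0.544, 0, 0], [0.2, -0.42, -1.0, -0.544, 0, 0], [0.2, -0.42, -1.0, -0.544, 0, 0], [0.2, -0.42, -1.0, -0.544, 0, 0], [0.2, -0.42, -1.0, -0.544, 0, 0], [0.2, -0.42, -1.0, -0.544, 0, 0], [0.2, -0.42, -1.0, -0.544, 0, 0], [0.2, -0.42, -1.0, -0.544, 0, 0]]], fingers=1)

```text
clock: 1.35
ee_pos: [0.4371, -0.2791, 0.1699]
tcp_rot: [0.816, 1.416, -0.813]
ft_force: [0.4, 0.5, -0.3]
gripper_width: 1.001
```

```bash
python3 - <<'E'
from h import *
go([.474,-.2605,.07],30); print(manip.state()["clock"])
E
```

```text
jawyaw 30.1 q6 -1.204 shift [0.333  0.1375 0.0091] turn [ 0.0006 -0.001  -0.    ] rows>= 2.6
1.35
```

Call:
step_arm(moves=[[[0.333, 0.1375, 0.009, 0, 0, 0], [0.333, 0.1375, 0.009, 0, 0, 0], [0.333, 0.1375, 0.009, 0, 0, 0], [0.333, 0.1375, 0.009, 0, 0, 0], [0.333, 0.1375, 0.009, 0, 0, 0], [0.333, 0.1375, 0.009, 0, 0, 0]]])

```text
clock: 1.85
ee_pos: [0.4745, -0.2613, 0.0716]
tcp_rot: [0.816, 1.413, -0.814]
ft_force: [-0.1, 0.4, 0.7]
gripper_width: 0.998
```

```bash
cat >> h.py <<'E'
def feel(n=10):
    L=[]
    for i in range(n): s=manip.state();L.append(np.r_[s["ft_force"],s["moment"]]);manip.camera("top")
    L=np.array(L);return L.mean(0),L.std(0),s
E
python3 - <<'E'
from h import *
m,s,st=feel(10); print(m.round(4),s.round(4)); np.save("base.npy",m)
a=snap("top","t1");b=snap("scene","s1");print(st["ee_pos"])
A=cv2.resize(a[165:245,275:365],None,fx=4.4,fy=4.4,interpolation=cv2.INTER_CUBIC);B=cv2.resize(b[100:190,165:265],None,fx=4,fy=4,interpolation=cv2.INTER_CUBIC)
cv2.imwrite("pics/c1.png",np.hstack([A[:350],B[:350]]))
go([.474,-.2605,.004],30)
E
```

```text
[-0.1203 -0.0477  0.0492  0.0008  0.0135  0.013 ] [0.6731 0.5154 0.3194 0.0239 0.0248 0.0324]
[ 0.47406412 -0.26075739  0.07060598]
jawyaw 30.1 q6 -1.134 shift [2.202e-01 2.000e-04 8.000e-04] turn [ 0.0006 -0.001  -0.    ] rows>= 1.6
```

View pics/c1.png

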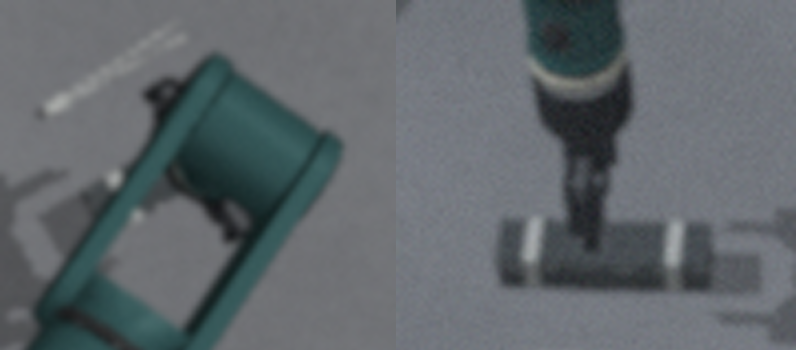

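The fingers straddle the middle of the box, seen in the scene crop at about (590,240), and are clear of the tweezers. Now I descend and grip.

Call:
step_arm(moves=[[[0.12, 0, 0, 0, 0, 0], [0.18, 0, 0, 0, 0, 0], [0.22, 0, 0, 0, 0, 0], [0.22, 0, 0, 0, 0, 0], [0.22, 0, 0, 0, 0, 0], [0.22, 0, 0, 0, 0, 0]]])

```text
clock: 2.95
ee_pos: [0.4748, -0.261, 0.0054]
tcp_rot: [0.815, 1.413, -0.813]
ft_force: [0.6, -0.8, 0.8]
gripper_width: 0.998
```

Call:
step_arm(moves=[[[0, 0, 0, 0, 0, 0], [0, 0, 0, 0, 0, 0], [0, 0, 0, 0, 0, 0], [0, 0, 0, 0, 0, 0], [0, 0, 0, 0, 0, 0], [0, 0, 0, 0, 0, 0], [0, 0, 0, 0, 0, 0], [0, 0, 0, 0, 0, 0], [0, 0, 0, 0, 0, 0], [0, 0, 0, 0, 0, 0], [0, 0, 0, 0, 0, 0], [0, 0, 0, 0, 0, 0]]], fingers=-1, force=100)

```text
clock: 3.95
ee_pos: [0.4761, -0.2614, 0.0071]
tcp_rot: [0.815, 1.41, -0.812]
ft_force: [0.8, -0.6, 5.8]
gripper_width: 0.52
```

Call:
step_arm(moves=[[[-0.05, 0, 0, 0, 0, 0], [-0.12, 0, 0, 0, 0, 0], [-0.22, 0, 0, 0, 0, 0], [-0.32, 0, 0, 0, 0, 0], [-0.4, 0, 0, 0, 0, 0], [-0.4, 0, 0, 0, 0, 0], [-0.4, 0, 0, 0, 0, 0], [-0.4, 0, 0, 0, 0, 0], [-0.4, 0, 0, 0, 0, 0], [-0.4, 0, 0, 0, 0, 0]]])

```text
clock: 4.78
ee_pos: [0.4741, -0.2603, 0.1237]
tcp_rot: [0.816, 1.416, -0.813]
ft_force: [-0.2, 0.2, -6.9]
gripper_width: 0.523
```

```bash
python3 - <<'E'
from h import *
snap("scene","s2")
m,s,st=feel(24); d=m-np.load("base.npy"); print(d.round(4),s.round(3),st["ee_pos"],st["gripper_width"],st["clock"])
u=np.array([np.cos(np.radians(120)),np.sin(np.radians(120)),0])
# r = c*u ; M = r x F, F=(0,0,-W): M = -W*c*(u_y,-u_x)
W=-d[2];print("W",W,"c along yaw120",-(d[3]*u[1]-d[4]*u[0])/W, "cross",(d[3]*u[0]+d[4]*u[1])/W)
E
```

```text
[ 2.1340e-01 -1.5000e-03 -6.7773e+00  2.2990e-01  1.2450e-01 -2.0200e-02] [0.359 0.443 0.472 0.027 0.04  0.028] [ 0.47571181 -0.26145098  0.12712498] 0.524747864215899 5.9833
W 6.77733757846283 c along yaw120 -0.038561639547326484 cross -0.001049087633865739
```

The box weighs 6.8 N. Its centre of mass lies 38.6 mm from the grip toward yaw -60°, and the sideways offset is only 1 mm. Now I carry it over to the brick.

```bash
python3 - <<'E'
from h import *
go([.462,-.005,.14],45); go([.4495,.2531,.14],60.3)
E
```

```text
jawyaw 30.11 q6 -1.134 shift [-0.0431  0.3895 -0.7623] turn [-0.0827  0.0008 -0.0009] rows>= 6.2
jawyaw 30.11 q6 -1.134 shift [-0.0434  0.7851 -1.5274] turn [-0.1677  0.0009 -0.0008] rows>= 12.4
```

View pics/s2.png

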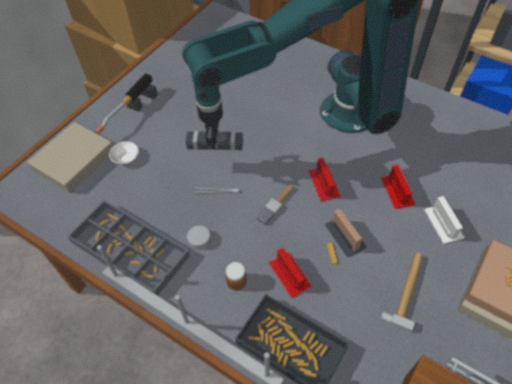

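The picture shows the box held level in the gripper at (214,140), and the bystanders have not moved.

Call:
step_arm(moves=[[[-0.01, 0.01, -0.02, -0.002, 0, 0], [-0.02, 0.03, -0.06, -0.006, 0, 0], [-0.03, 0.06, -0.12, -0.013, 0, 0], [-0.04, 0.1, -0.2, -0.022, 0, 0], [-0.043, 0.145, -0.285, -0.031, 0, 0], [-0.043, 0.195, -0.38, -0.041, 0, 0], [-0.043, 0.24, -0.47, -0.051, 0, 0], [-0.043, 0.285, -0.56, -0.06, 0, 0], [-0.043, 0.325, -0.635, -0.069, 0, 0], [-0.043, 0.355, -0.695, -0.075, 0, 0], [-0.043, 0.375, -0.735, -0.08, 0, 0], [-0.043, 0.385, -0.755, -0.083, 0, 0], [-0.043, 0.389, -0.762, -0.083, 0, 0]]])

```text
clock: 7.12
ee_pos: [0.4615, -0.0034, 0.1404]
tcp_rot: [0.612, 1.479, -0.609]
ft_force: [-0.1, 0.2, -5.9]
gripper_width: 0.522
```

```bash
python3 - <<'E'
from h import *
go([.4495,.2531,.14],60.3)
E
```

```text
jawyaw 45.22 q6 -0.92 shift [ 0.0016  0.5786 -0.6305] turn [-0.0838  0.0011 -0.001 ] rows>= 6.2
```

Call:
step_arm(moves=[[[0, 0.015, -0.016, -0.002, 0, 0], [0, 0.045, -0.049, -0.006, 0, 0], [0, 0.09, -0.098, -0.013, 0, 0], [0, 0.15, -0.163, -0.022, 0, 0], [0, 0.215, -0.234, -0.031, 0, 0], [0, 0.285, -0.31, -0.041, 0, 0], [0, 0.355, -0.387, -0.051, 0, 0], [0, 0.42, -0.458, -0.061, 0, 0], [0, 0.48, -0.523, -0.07, 0, 0], [0, 0.525, -0.572, -0.076, 0, 0], [0, 0.555, -0.605, -0.08, 0, 0], [0, 0.573, -0.624, -0.083, 0, 0], [0, 0.5786, -0.6305, -0.0838, 0, 0], [0, 0.5786, -0.6305, -0.0838, 0, 0], [0, 0.5786, -0.6305, -0.0838, 0, 0]]])

```text
clock: 8.37
ee_pos: [0.4497, 0.2521, 0.1404]
tcp_rot: [0.407, 1.528, -0.406]
ft_force: [0.0, -0.9, -6.6]
gripper_width: 0.524
```

```bash
python3 - <<'E'
from h import *
m,s,st=feel(24); d=m-np.load("base.npy"); print(d.round(4),st["ee_pos"],st["gripper_width"],st["clock"])
u=np.array([np.cos(np.radians(150.3)),np.sin(np.radians(150.3)),0]);W=6.82
print("c",-(d[3]*u[1]-d[4]*u[0])/W, "cross",(d[3]*u[0]+d[4]*u[1])/W)
go([.4495,.2531,.085],60.3)
b=snap("scene","s3");a=snap("top","t3")
cv2.imwrite("pics/c3.png",np.hstack([cv2.resize(a[150:250,140:240],(400,400),interpolation=2),cv2.resize(b[170:270,280:380],(400,400),interpolation=2)]))
E
```

```text
[ 0.1346  0.046  -6.863   0.14    0.2282 -0.0112] [0.44948335 0.25307905 0.14047309] 0.521783359721199 9.5167
c -0.0392350284119555 cross -0.0012539657550549109
jawyaw 60.31 q6 -0.649 shift [ 0.1848 -0.0003 -0.0007] turn [ 0.      0.0012 -0.0008] rows>= 1.3
```

View pics/c3.png

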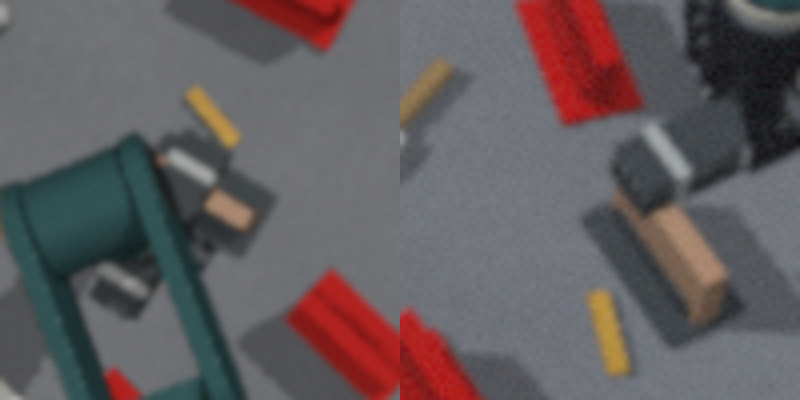

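A second reading gives 39.2 mm, which agrees with the first. The box is crosswise over the brick and held level, so I lower it.

Call:
step_arm(moves=[[[0.06, 0, 0, 0, 0, 0], [0.12, 0, 0, 0, 0, 0], [0.16, 0, 0, 0, 0, 0], [0.18, 0, 0, 0, 0, 0], [0.185, 0, 0, 0, 0, 0], [0.19, 0, 0, 0, 0, 0], [0.194, 0, 0, 0, 0, 0], [0.198, 0, 0, 0, 0, 0], [0.198, 0, 0, 0, 0, 0]]])

```text
clock: 10.42
ee_pos: [0.4502, 0.2533, 0.0818]
tcp_rot: [0.408, 1.527, -0.404]
ft_force: [-0.9, -0.7, -6.9]
gripper_width: 0.524
```

```bash
python3 - <<'E'
from h import *
m,s,st=feel(6); print((m-np.load("base.npy")).round(3),st["ee_pos"],st["clock"])
E
```

```text
[ 2.170e-01 -3.800e-01 -6.942e+00  1.120e-01  2.280e-01  2.000e-03] [0.44994515 0.25318324 0.08144616] 10.6667
```

Not touching yet, so I creep down 1 mm at a time.

Call:
step_arm(moves=[[[0.003, 0, 0, 0, 0, 0], [0.006, 0, 0, 0, 0, 0], [0.009, 0, 0, 0, 0, 0], [0.01, 0, 0, 0, 0, 0], [0.01, 0, 0, 0, 0, 0]]])

```text
clock: 11.13
ee_pos: [0.4497, 0.2531, 0.0781]
tcp_rot: [0.407, 1.528, -0.405]
ft_force: [0.3, 0.3, -7.7]
gripper_width: 0.52
```

Call:
step_arm(moves=[[[0.002, 0, 0, 0, 0, 0], [0.004, 0, 0, 0, 0, 0], [0.005, 0, 0, 0, 0, 0], [0.005, 0, 0, 0, 0, 0]]])

```text
clock: 11.47
ee_pos: [0.4498, 0.2531, 0.0771]
tcp_rot: [0.407, 1.528, -0.405]
ft_force: [-2.1, -0.6, -2.6]
gripper_width: 0.527
```

```bash
python3 - <<'E'
from h import *
m,s,st=feel(6); print((m-np.load("base.npy")).round(3),st["ee_pos"],st["clock"])
E
```

```text
[-2.268 -0.799 -2.336 -0.014  0.477 -0.05 ] [0.44977478 0.25314945 0.07708307] 11.7167
```

Call:
step_arm(moves=[[[0.001, 0, 0, 0, 0, 0], [0.002, 0, 0, 0, 0, 0], [0.002, 0, 0, 0, 0, 0], [0.002, 0, 0, 0, 0, 0]]])

```text
clock: 12.1
ee_pos: [0.4497, 0.2532, 0.077]
tcp_rot: [0.407, 1.528, -0.405]
ft_force: [-4.8, -1.0, 2.6]
gripper_width: 0.521
```

```bash
python3 - <<'E'
from h import *
m,s,st=feel(8); print((m-np.load("base.npy")).round(3),st["ee_pos"],st["clock"])
E
```

```text
[-4.842 -1.044  2.862 -0.242  0.792 -0.101] [0.44974073 0.25316541 0.07702133] 12.45
```

Call:
step_arm(moves=[[[-0.001, 0, 0, 0, 0, 0], [-0.001, 0, 0, 0, 0, 0]]], force=20)

```text
clock: 12.67
ee_pos: [0.4499, 0.2532, 0.0771]
tcp_rot: [0.407, 1.527, -0.404]
ft_force: [-2.7, -1.0, -1.5]
gripper_width: 0.522
```

```bash
python3 - <<'E'
from h import *
m,s,st=feel(6); print((m-np.load("base.npy")).round(3),st["ee_pos"],st["gripper_width"],st["clock"])
E
```

```text
[-1.984 -0.38  -1.475 -0.038  0.39  -0.045] [0.44994539 0.25321495 0.07712935] 0.5229725755084785 12.9167
```

Call:
step_arm(moves=[[[0, 0, 0, 0, 0, 0], [0, 0, 0, 0, 0, 0], [0, 0, 0, 0, 0, 0], [0, 0, 0, 0, 0, 0], [0, 0, 0, 0, 0, 0], [0, 0, 0, 0, 0, 0]]], fingers=0.5)

```text
clock: 13.47
ee_pos: [0.4502, 0.2533, 0.0774]
tcp_rot: [0.408, 1.527, -0.404]
ft_force: [-0.2, 0.2, 0.2]
gripper_width: 0.751
```

```bash
python3 - <<'E'
from h import *
m,s,st=feel(4); print((m-np.load("base.npy")).round(3),st["ee_pos"],st["gripper_width"],st["clock"])
b=snap("scene","s4");a=snap("top","t4")
cv2.imwrite("pics/c4.png",np.hstack([cv2.resize(a[150:250,140:240],(400,400),interpolation=2),cv2.resize(b[160:260,280:380],(400,400),interpolation=2)]))
E
```

```text
[ 0.146 -0.007 -0.122 -0.015 -0.02  -0.014] [0.45003547 0.25324533 0.0771927 ] 0.7472117316388285 13.6167
```

View pics/c4.png

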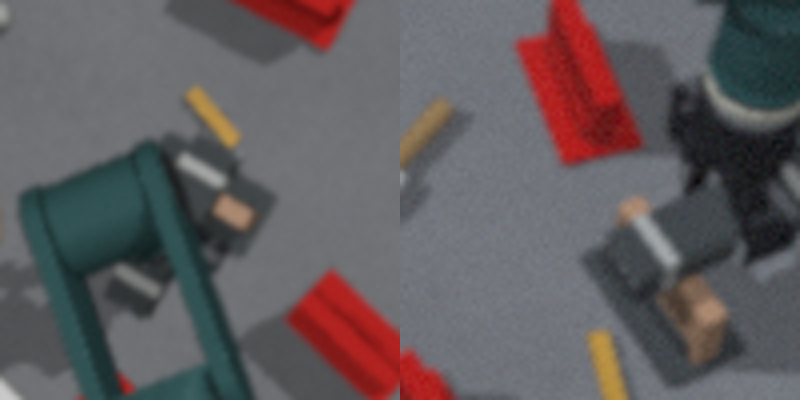

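The released box stays on the brick crosswise, and the wrist force reads zero. I open fully, rise straight up, and back off to the -y side so the cameras can see it.

Call:
step_arm(moves=[[[0, 0, 0, 0, 0, 0], [0, 0, 0, 0, 0, 0], [0, 0, 0, 0, 0, 0], [-0.03, 0, 0, 0, 0, 0], [-0.1, 0, 0, 0, 0, 0], [-0.2, 0, 0, 0, 0, 0], [-0.32, 0, 0, 0, 0, 0], [-0.44, 0, 0, 0, 0, 0], [-0.5, 0, 0, 0, 0, 0], [-0.5, -0.05, 0.08, 0, 0, 0], [-0.5, -0.15, 0.2, 0, 0, 0], [-0.5, -0.25, 0.32, 0, 0, 0], [-0.5, -0.35, 0.44, 0, 0, 0], [-0.5, -0.45, 0.56, 0, 0, 0], [-0.5, -0.53, 0.66, 0, 0, 0], [-0.5, -0.6, 0.75, 0, 0, 0], [-0.5, -0.6, 0.75, 0, 0, 0], [-0.5, -0.6, 0.75, 0, 0, 0]]], fingers=1)

```text
clock: 15.27
ee_pos: [0.5561, -0.0178, 0.2276]
tcp_rot: [0.411, 1.527, -0.409]
ft_force: [-0.5, -0.5, -0.2]
gripper_width: 1.0
```

```bash
python3 - <<'E'
from h import *
b=snap("scene","s5");a=snap("top","t5")
c=np.array([.4502,.2533]);y=np.radians(150.3)
A=cv2.resize(a[145:245,140:240],(400,400),interpolation=2);B=cv2.resize(b[160:260,280:380],(400,400),interpolation=2)
draw(A,"top",cub(c,y,.18,.046,.07,.108),4,[140,145],(0,255,255));draw(B,"scene",cub(c,y,.18,.046,.07,.108),4,[280,160],(0,255,255))
cv2.imwrite("pics/c5.png",np.hstack([A,B]));print(manip.state()["clock"],manip.state()["ee_pos"])
E
```

```text
15.3667 [ 0.55528375 -0.01434201  0.22774938]
```

View pics/c5.png

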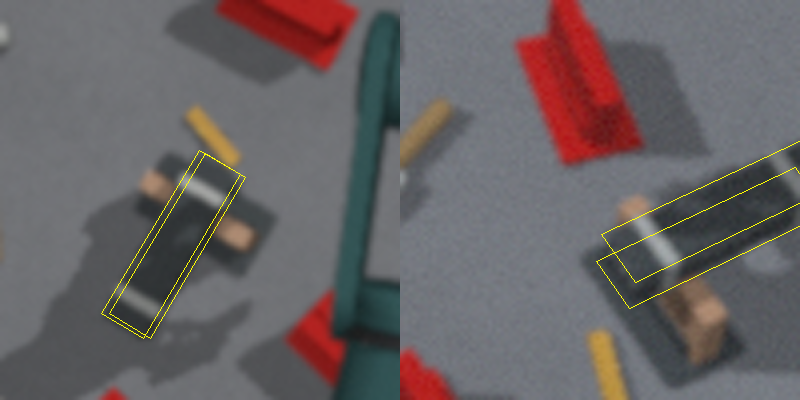

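The box rests crosswise on the brick and matches the level outline in both views, and the offcut at (212,135) is untouched. One last numeric check for level and stillness.

```bash
python3 - <<'E'
from h import *
b0=cv2.imread("pics/s5.png").astype(int)
for i in range(12): manip.camera("scene")
b=snap("scene","s6")
r=(slice(170,262),slice(320,420));d=np.abs(cv2.GaussianBlur(b.astype(np.uint8),(5,5),0).astype(int)-cv2.GaussianBlur(b0.astype(np.uint8),(5,5),0))[r];print("change max",d.max())
rr={}
for n,im,(x0,x1,y0,y1) in(("scene",b,(330,420,185,240)),("top",cv2.imread("pics/t5.png"),(165,200,185,228))):
    g=cv2.resize(cv2.cvtColor(im,6)[y0:y1,x0:x1],None,fx=8,fy=8,interpolation=2);h=cv2.resize(cv2.cvtColor(im,40)[y0:y1,x0:x1,1],None,fx=8,fy=8)
    m=((g>128)&(h<45)).astype(np.uint8)
    for c in sorted(cv2.findContours(m,0,1)[0],key=cv2.contourArea)[-3:]:
        q=np.array(cv2.minAreaRect(c)[0])/8-.5+.06+[x0,y0];print(n,cv2.contourArea(c)/64,q.round(1),ray(n,[q],.108).round(4))
u=np.array([np.cos(np.radians(150.3)),np.sin(np.radians(150.3))])
for s in(-1,1):P=[*(np.array([.4502,.2533])+s*.06*u),.108];print("expected",np.round(P,4),proj("scene",P).round(1),proj("top",P).round(1))
print(manip.state()["clock"])
E
```

```text
change max 14
scene 0.75 [341.4 210.3] [[0.4748 0.2044 0.108 ]]
scene 3.8984375 [336.4 209.6] [[0.4804 0.1908 0.108 ]]
scene 54.0234375 [343.5 219.5] [[0.5001 0.2242 0.108 ]]
top 0.859375 [176.2 187.7] [[0.5176 0.2782 0.108 ]]
top 31.640625 [189.9 192.1] [[0.5016 0.2256 0.108 ]]
expected [0.5023 0.2236 0.108 ] [[342.9 219.9]] [[190.4 191.9]]
expected [0.3981 0.283  0.108 ] [[376.8 203.9]] [[174.2 219.3]]
16.0167
```

```bash
python3 -c "
from station import manip
print(manip.close_job())"
```

```text
the job is handed in; nothing more can be done
None
```

The box is balanced crosswise on the firebrick's top edge, and I handed the job in at about 16 s on the robot's clock.

- **Finding the weight:** I gripped the box at its middle with 100 N and lifted it. It weighs about 6.8 N. Its balance point is 39 mm off the middle along the box; readings at two headings gave 38.6 and 39.2 mm.
- **Placing it:** I set that point over the brick, lowered until the brick took the weight, released, rose straight up and moved clear.
- **Last checks:**
  - After release, wrist force and moment were back at zero.
  - The light band on the short overhang came out within 2–3 mm of where a level box would put it, in both views. I did not measure the band at the other end numerically.
  - Pictures about 0.65 s apart showed no change beyond noise.
  - The offcut beside the brick had not moved; I did not measure the other bystanders again at the end.
- **Disagreements:** The two cameras differed by about 2 mm in position. During lowering there was up to about 5 N of sideways friction, which I eased off before letting go.

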